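# Wedge the orange spring clip off its post

## Task

On the slotted metal stand, free the orange spring clip from its post with the yellow wedge: take the wedge from its black holder, lower it point down, upright side towards the post, into the slot between the post and the clip's back, and press it fully home so that the clip spreads and slides off the post. Leave the wedge standing in that slot and the freed clip lying on the stand; do not touch the orange clip with the gripper, and leave the blue clip on its post.

Things in the scene. Friction and masses are not known exactly. Their poses are not given: they have to be found in the camera images.
- clip_orange: Orange spring clip, 72x49x12 mm, flat on the stand round a post. Origin: underside, at that post's axis (at the start). +x: open mouth. Back bar x -26 to -34, 8 mm high, two heels behind it to x -51; sprung arms at |y| 18-25, noses inside leave 19 mm. The post's face is at x -12, so a 14 mm gap lies over the slot. The bar pushed 18 mm to -x, with about 10 N, frees the clip.
- clip_blue: The same clip in blue, same axes, on the stand's other post; must stay. Which post has which colour varies.
- wedge: Wedge, 115 mm tall, 60 g, point down in a black fixed holder 50 mm high. Origin: level with the point, under the handle's centre; z up. Yellow blade 14 mm wide (y): upright flat face x +15, point 4 mm thick (x +11 to +15), other face slopes to x -20 at z 70. Black handle 30 (x) x 20 (y) mm, z 69-115; grip it across y.
- stand: Fixed stand 136x160 mm, deck 62 mm high. Origin: underside centre, z up; clips have its axes. Steel posts, 24 mm wide, 22 mm above the deck, at x +40, y +-45. Behind each a slot through the deck, 20 mm wide, x +28 to -1. Clips come off to -x (deck to x -65, rim). Wedge goes in parallel to these axes, +x to +x, and is home when it jams in the slot, point 4-20 mm above the bench.
Things that resemble listed ones, but are neither listed nor needed, are in the scene too. There is more than one size of the wedge; the one meant has the size given above.

How it is judged:
On the way:
1. the wedge's point is down in the slot, pressing on the orange clip (z of wedge in the frame of stand below 0.055 m and contact force between wedge and clip_orange above 1 N), for 0.04 s.
At the end, for the whole second after the job is handed in: The orange clip has come at least 15 mm from where it sat and lies flat (within 10 degrees) on the stand's deck; the wedge stands in the slot of the orange clip's post (tilted at most 17 degrees, point less than 30 mm above the bench); both at rest; the blue clip is within 8 mm of its place (distance of clip_orange from where it was at the start of the episode above 0.015 m and z of clip_orange in the frame of stand between 0.054 and 0.07 m and angle between clip_orange's own z axis and vertical below 0.17 rad and z of wedge in the frame of stand below 0.03 m and angle between wedge's own z axis and vertical below 0.3 rad and x of wedge in the frame of stand between -0.01 and 0.025 m and horizontal distance between wedge and clip_orange below 0.05 m and linear speed of each of clip_orange, wedge below 0.02 m/s and distance of clip_blue from where it was at the start of the episode below 0.008 m); the robot touches nothing.
It fails at once if the gripper touches the orange clip (more than 1 N) (contact force between any of the fingers, the arm and clip_orange above 1 N).
It fails at once if the blue clip is moved by more than 8 mm (distance of clip_blue from where it was at the start of the episode above 0.008 m).
It also fails if it takes over 38 s, if anything falls off the work surface, if the arm or the gripper's body presses on something with over 40 N, if the wrist force passes 120 N, or if a joint passes its speed limit or range.

## Robot

A 6-joint arm with a two-finger parallel gripper is mounted at the origin on a cart in front of the work surface, level with it; the furniture and walls round the work are solid. World frame = base frame: x ahead of the robot, y to its left, z up, the work surface at z = 0. Lengths are in m, angles in rad, forces in N, time in s.
With the tool pointing down it reaches from about 0.325 to 0.85 m from the base axis. Payload 15.5 kg.
Tool frame: the origin (TCP) lies midway between the tips of the shut fingers; the grasp point (between the pads) lies 19 mm behind it; z points along the fingers, y is the line along which they close (so a half turn about z gives the same grasp; the last joint's range is limited). The gripper opens to 91 mm and grips with 3 to 60 N. Pads are 32 mm wide; open, the fingers measure 118 mm over their backs; the gripper's body (76 mm by 178 mm) begins 60 mm behind the grasp point.
Start: joints at [-1.236, 0.494, 1.345, -0, 1.302, -0.096], TCP at [0.261, -0.568, 0.214] pointing down, gripper open.
Joint ranges: [-2.91, 2.91], [-0.82, 2.16], [0.22, 2.67], [-1.22, 4.37], [0.12, 2.79], [-3.08, 3.08]. Speed limits (rad/s): [1.89, 1.89, 2.57, 3.01, 3.01, 3.01].

## Interface

Orientations are given as [roll, pitch, yaw] about the fixed x, y, z axes, in that order (R = Rz(yaw) Ry(pitch) Rx(roll)).
In Python, from bench import ctrl, optics, workorder gives the robot as it stands. The module is installed in compiled form; this text tells all that it offers.
- The arm moves only by the tool carry_out, never from a script. Its argument "targets" is a list of rows, each a list of 7 numbers: the turn, a rotation vector about the tool's x, y, z in degrees, then the shift along the tool's x, y, z in mm, then the closure, from 0 (fully open) to 1 (shut). A call has 1 to 8 rows; each row is the pose to reach, as a shift and turn from the pose commanded when the call began, along the tool's axes at that moment; what a row does not reach only later rows make up. A row lasts 1/8 s, in which the tool goes at most 62.5 mm and 10.7 degrees, less where a joint would pass 70% of its speed; a pose out of reach is approached as far as the arm can. A call with a gripper value outside its range is refused whole. The fingers move at their own pace and stop on an object; "grip_force" is the grip in N (left out, the last holds). Time passes only in rows, so rows that repeat a pose let the fingers close. It gives the time, the measured TCP pose, the force, the opening and the grip force at its end, in the units of the state.
- ctrl.get_state(): the state, without advancing time (a new reading comes with each control period).
- optics.read_camera(name): name is "scene" or "side" or "wrist"; returns a dict with "img" (384x512x3 uint8, red, green, blue), "intrinsics" (3x3 intrinsics, pixels), "R" (3x3) and "t" (3): a world point X has camera coordinates R X + t. Camera axes: x right, y down, z forward; pixel columns grow to the right and rows downward; lengths in m; the calibration is good to about 2 mm. A picture is of the moment at which its call begins. There is no depth.
- workorder.hand_in(): hands the job in; it is judged then, once.
Trained networks look in a picture, given as the dict that the camera call returned (one of the last four; its "shot" number tells which), for a name from the list of things; names that differ only in an ending like _2 or _b are one class to them, and where a whole thing is asked for, a point or a joint stands for the part that bears it (a point fixed in the world has none). Each returns a list of dicts, best first, with "score" (0 to 1); they miss things now and then, are a little off and sometimes report something else, mostly with a low value. They report only what shows in the picture. A call takes as long as a camera call. They do not tell look-alikes from the thing itself.
- optics.find_in(picture, name): "extent" ([left, top, right, bottom] in pixels, round what is visible of it).
- optics.regions_of(picture, name): "pixels" (384x512 bool, what is visible of it) and "extent" ([left, top, right, bottom] in pixels, round what is visible of it).
- optics.pinpoint(picture, name): "position" ([column, row] in pixels: a listed point, or the origin of a listed thing).
The state is a dict: "time_s": time; "q": joint angles; "qd": joint speeds; "tau": joint torques, N m; "tcp_pos": TCP position; "tcp_rot": TCP orientation; "ft_force": force on the tool from outside, world axes, zero at the start; "torque": the same for the moment, N m; "finger_gap": finger opening in m; "grip_force": force on a finger pad.
Only numpy, scipy, OpenCV 4.12 (cv2) and the standard library are available. Lean on these libraries where they do the work, as an engineer would, in place of code of your own. Each camera call takes 0.05 s, during which the arm holds its last target. There are 200 camera calls.

## Working session

There is one attempt and no reset: what is moved stays moved. The work goes in short steps, Python scripts to look and compute and a tool call to move; the robot and the scene stay as the last step left them, time stands still between calls to the robot, and variables do not carry over. Pictures are saved under pics/ and viewed, at most 11 in all, crops included, and the job is handed in when it is done.

Besides the shell and the picture viewer there is one more tool, called after ">>>" as name(argument=value, ...) on one line, values as JSON. carry_out: Moves the arm, as the interface text tells. Its arguments: {"type":"object","properties":{"targets":{"type":"array"},"grip_force":{"type":"number"}},"required":["targets"]}

```bash
mkdir -p pics; cat > h.py <<'E'
import numpy as np, cv2
from bench import ctrl, optics, workorder
def shot(n,f=None):
    p=optics.read_camera(n)
    if f: cv2.imwrite('pics/'+f,p['img'][:,:,::-1])
    return p
def ray(p,uv):
    K=np.array(p['intrinsics']);R=np.array(p['R']);t=np.array(p['t'])
    d=R.T@np.linalg.solve(K,[uv[0],uv[1],1.]); return -R.T@t,d
def onz(p,uv,z):
    c,d=ray(p,uv); return c+d*(z-c[2])/d[2]
def proj(p,X):
    x=np.array(p['R'])@np.array(X)+p['t']; x=np.array(p['intrinsics'])@x; return x[:2]/x[2]
def tri(ps,uvs):
    A=np.zeros((3,3));b=np.zeros(3)
    for p,u in zip(ps,uvs):
        c,d=ray(p,u);d/=np.linalg.norm(d);M=np.eye(3)-np.outer(d,d);A+=M;b+=M@c
    return np.linalg.solve(A,b)
E
python3 - <<'E'
from h import *
ims=[]
for n in ['scene','side']:
    p=shot(n)
    ims.append(p['img'])
    for o in ['clip_orange','clip_blue','wedge','stand']:
        for r in optics.pinpoint(p,o)[:4]: 
            print(n,o,np.round(r['position']),round(r['score'],2),np.round(onz(p,r['position'],.062 if 'clip' in o else 0),3))
        for r in optics.find_in(p,o)[:4]: print('   box',np.round(r['extent']),round(r['score'],2))
    print(np.round(-np.array(p['R']).T@p['t'],3))
cv2.imwrite('pics/a.png',np.vstack(ims)[:,:,::-1] if 0 else np.hstack([cv2.resize(i,(400,300)) for i in ims])[:,:,::-1])
cv2.imwrite('pics/scene.png',cv2.resize(ims[0],(800,600))[:,:,::-1]);cv2.imwrite('pics/side.png',cv2.resize(ims[1],(800,600))[:,:,::-1])
E
```

```text
scene clip_orange [244. 170.] 0.62 [0.602 0.043 0.062]
   box [228. 166. 259. 182.] 0.52
scene clip_blue [226. 159.] 0.79 [0.591 0.117 0.062]
   box [205. 150. 233. 170.] 0.73
   box [265. 348. 285. 367.] 0.66
scene stand [225. 189.] 0.83 [0.555 0.073 0.   ]
   box [196. 149. 257. 193.] 0.94
[ 0.002 -0.846  0.9  ]
   box [185. 205. 222. 221.] 0.9
   box [160. 231. 206. 253.] 0.26
side clip_blue [176. 241.] 0.83 [0.584 0.128 0.062]
   box [161. 227. 208. 255.] 0.65
side wedge [330. 170.] 0.74 [ 0.478 -0.373  0.   ]
side wedge [296. 185.] 0.64 [ 0.525 -0.255  0.   ]
   box [292. 144. 307. 174.] 0.89
   box [329. 164. 366. 178.] 0.73
side stand [206. 252.] 0.78 [0.565 0.072 0.   ]
   box [156. 201. 255. 285.] 0.88
[0.168 0.5   0.533]
```

View pics/scene.png

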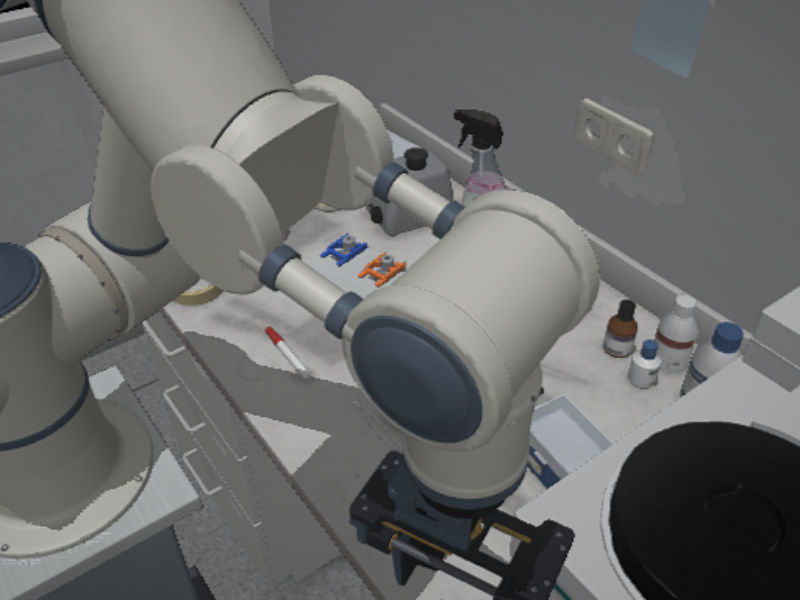

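View pics/side.png

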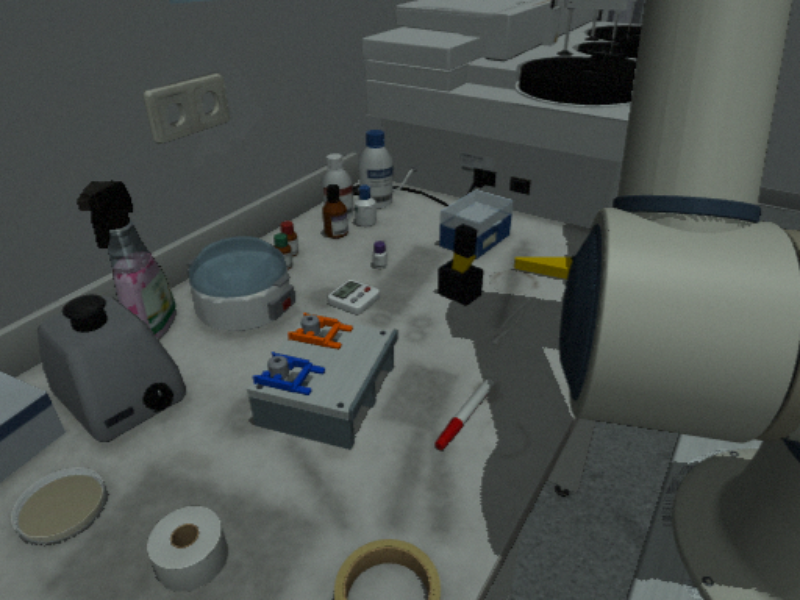

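Side view: the upright wedge in its black holder is at about (297,165) in original pixels. A look-alike yellow wedge lies flat at (347,171). The orange clip is at (205,212) and the blue one at (185,239), with both posts at the far edge of the stand. I choose the upright one in the holder and will check its size from close by.

```bash
python3 - <<'E'
from h import *
from scipy.spatial.transform import Rotation as Ro
s=ctrl.get_state();print(s['time_s'],np.round(s['tcp_pos'],3),np.round(s['tcp_rot'],3),s['finger_gap'])
R=Ro.from_euler('xyz',s['tcp_rot']).as_matrix() if len(s['tcp_rot'])==3 else np.array(s['tcp_rot']);print(np.round(R,3))
p=shot('wrist');C=-np.array(p['R']).T@p['t'];print('cam in tool',R.T@(C-s['tcp_pos']),'\n',np.round(R.T@np.array(p['R']).T,3)); print(p['intrinsics'])
tgt=np.array([0.44,-0.26,0.30]);print('shift',R.T@(tgt-s['tcp_pos'])*1000)
p=shot('side');c=cv2.resize(p['img'][130:200,270:380],(770,490),interpolation=cv2.INTER_CUBIC);cv2.imwrite('pics/crop.png',c[:,:,::-1])
E
```

```text
0.9 [ 0.261 -0.568  0.214] [ 3.142 -0.     0.431] 0.09120070199933716
[[ 0.909  0.418  0.   ]
 [ 0.418 -0.909  0.   ]
 [ 0.     0.    -1.   ]]
cam in tool [ 0.07766329  0.00041862 -0.17095803] 
 [[-0.    -0.961 -0.276]
 [ 1.    -0.    -0.   ]
 [-0.    -0.276  0.961]]
[[268.78339344   0.         255.37832008]
 [  0.         268.78339344 188.88570112]
 [  0.           0.           1.        ]]
shift [ 291.22192685 -205.01740846  -86.05485467]
```

View pics/crop.png

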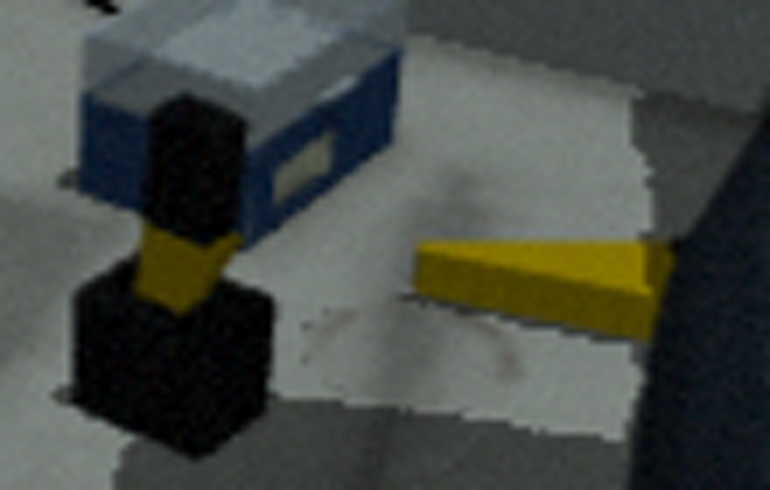

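>>> carry_out(targets=[[0, 0, 0, 100, -60, -70, 0], [0, 0, 0, 160, -97, -70, 0], [0, 0, 0, 210, -127, -70, 0], [0, 0, 0, 265, -160, -70, 0], [0, 0, 0, 319, -193, -70, 0], [0, 0, 0, 319, -193, -70, 0], [0, 0, 0, 319, -193, -70, 0], [0, 0, 0, 319, -193, -70, 0]], grip_force=30)

```text
time_s: 2.0
tcp_pos: [0.4704, -0.2591, 0.284]
tcp_rot: [3.141, 0.0, 0.432]
ft_force: [-0.1, -0.8, 0.9]
finger_gap: 0.0911
grip_force: 0.0
```

```bash
cat > look.py <<'E'
from h import *
import sys
f=sys.argv[1]
ims=[]
for n in sys.argv[2:]:
    p=shot(n)
    ims.append(cv2.resize(p['img'],(400,300) if len(sys.argv)>3 else (800,600)))
    for o in ['clip_orange','clip_blue','wedge','stand']:
        for r in optics.pinpoint(p,o)[:4]: 
            print(n,o,np.round(r['position']),round(r['score'],2),np.round(onz(p,r['position'],.062 if 'clip' in o else 0.0),3))
        for r in optics.regions_of(p,o)[:4]: print('   box',o,np.round(r['extent']),round(r['score'],2))
cv2.imwrite('pics/'+f,np.hstack(ims)[:,:,::-1])
s=ctrl.get_state();print(s['time_s'],s['tcp_pos'],s['tcp_rot'],s['ft_force'])
E
python3 look.py w1.png wrist scene
```

```text
box clip_orange [ 64.   0. 104.  21.] 0.66
wrist wedge [256. 124.] 0.77 [ 0.524 -0.236  0.   ]
wrist wedge [302. 178.] 0.55 [ 0.475 -0.347  0.   ]
   box wedge [240. 118. 266. 146.] 0.61
   box wedge [286. 178. 319. 252.] 0.58
wrist stand [79. 17.] 0.61 [0.554 0.068 0.   ]
   box stand [  0.   0. 135.  71.] 0.65
scene clip_orange [248. 172.] 0.58 [0.605 0.032 0.062]
   box clip_orange [229. 163. 245. 184.] 0.58
scene clip_blue [224. 156.] 0.71 [0.592 0.131 0.062]
   box clip_blue [207. 152. 234. 170.] 0.67
scene wedge [295. 297.] 0.92 [ 0.473 -0.333  0.   ]
scene wedge [288. 261.] 0.63 [ 0.529 -0.241  0.   ]
   box wedge [278. 226. 290. 253.] 0.96
   box wedge [259. 299. 305. 367.] 0.58
scene stand [227. 188.] 0.76 [0.561 0.071 0.   ]
   box stand [186. 149. 263. 216.] 0.7
2.9 [ 0.47028158 -0.25927854  0.28391978] [ 3.14158846e+00 -1.76086031e-05  4.30882830e-01] [-0.37407372  0.24056887  0.24702412]
```

View pics/w1.png

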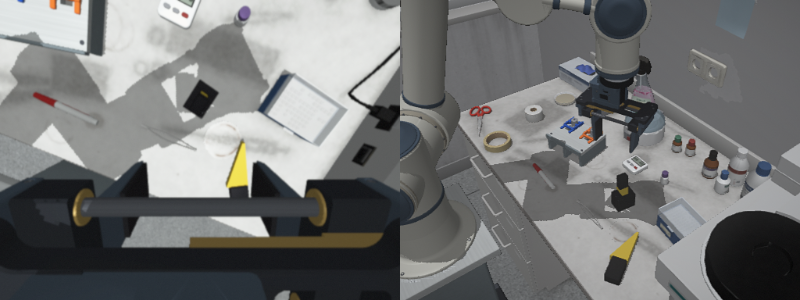

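```bash
python3 - <<'E'
from h import *
w=shot('wrist');s=shot('scene');a=shot('side')
f=lambda i,x,y,r:cv2.resize(i['img'][y-r:y+r,x-r:x+r],(266,266) if 0 else (400,400),interpolation=cv2.INTER_CUBIC)
im=np.hstack([f(w,256,124,30),f(s,285,247,30)])
im=np.clip(im.astype(float)*1.8+20,0,255).astype(np.uint8)
cv2.imwrite('pics/w2.png',im[:,:,::-1])
for p,n in((w,'w'),(s,'s'),(a,'a')):
  print(n,[ (np.round(proj(p,[.525,-.245,z]),1)) for z in(0,.05,.12)])
  import pickle
pickle.dump((w,s,a),open('v.pkl','wb'))
E
```

```text
w [array([261.1, 125.7]), array([261.8, 127.4]), array([263.1, 130.5])]
s [array([287.8, 262.4]), array([288.5, 248. ]), array([289.6, 226.4])]
a [array([293.8, 186.6]), array([294.8, 170.1]), array([296.3, 145.2])]
```

View pics/w2.png

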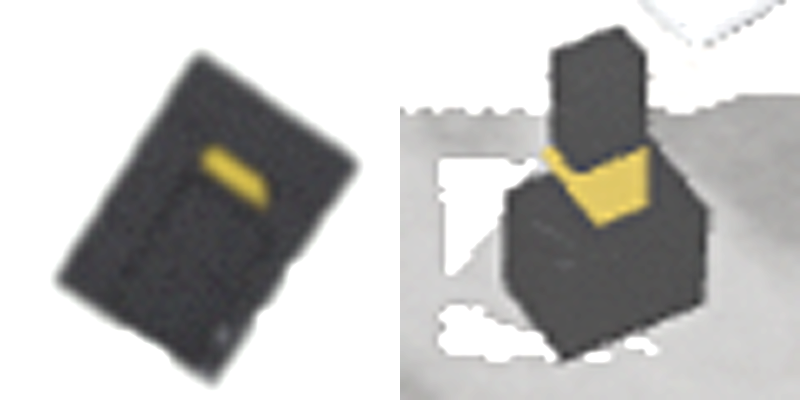

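The wrist crop shows the holder as a dark rotated rectangle with a yellow strip at (261,120). The scene crop shows the blade overhanging to the left, which is world -x. I'll settle the pose by fitting the rendered model to both yellow masks and the dark silhouettes.

```bash
cat > fit.py <<'E'
from h import *
import pickle
from scipy.optimize import minimize
w,s,a=pickle.load(open('v.pkl','rb'))
ctr=[(256,124),(285,247),(297,160)];r=34;S=4
def masks(p,c):
    i=cv2.resize(p['img'][c[1]-r:c[1]+r,c[0]-r:c[0]+r].astype(np.float32),None,fx=S,fy=S)
    return ((i[...,0]-i[...,2])>45).astype(np.float32)
obs=[masks(p,c) for p,c in zip((w,s,a),ctr)]
def hull(img,p,c,P,T,v):
    P=P@T[:3,:3].T+T[:3,3]
    u=np.array([proj(p,x) for x in P]);u=(u-np.array(c)+r+.5)*S-.5
    cv2.fillConvexPoly(img,cv2.convexHull(np.round(u*16).astype(np.int32)),v,shift=4,lineType=cv2.LINE_AA)
def blade(zc):
    q=[]
    xs=lambda z:11-31*z/70
    for y in(-7,7):
        for z in(zc,70): q+= [[15,y,z],[xs(z),y,z]]
    return np.array(q)/1e3
H=np.array([[x,y,z] for x in(-15,15) for y in(-10,10) for z in(69,115)])/1e3
def render(th,p,c):
    x,y,yaw,z0=th;T=np.eye(4);T[:3,:3]=[[np.cos(yaw),-np.sin(yaw),0],[np.sin(yaw),np.cos(yaw),0],[0,0,1]];T[:3,3]=[x,y,z0]
    m=np.zeros((2*r*S,2*r*S),np.float32)
    hull(m,p,c,blade(max(0.,(.05-z0)*1e3)),T,1.); hull(m,p,c,H,T,0.); return m
def cost(th):
    return sum(np.abs(cv2.GaussianBlur(render(th,p,c),(0,0),3)-cv2.GaussianBlur(o,(0,0),3)).sum() for p,c,o in zip((w,s,a),ctr,obs))/S/S
print([o.sum()/16 for o in obs])
for yaw0 in(-.13,3.0,.3,-.6):
  for z0 in (.004,.015):
    b=minimize(cost,[.525,-.245,yaw0,z0],method='Nelder-Mead',options=dict(initial_simplex=np.array([.525,-.245,yaw0,z0])+np.vstack([[0]*4,np.diag([.01,.01,.2,.01])]),maxiter=250))
    print(np.round(b.x,4),round(b.fun,2))
E
python3 fit.py
```

```text
[np.float32(28.0625), np.float32(96.625), np.float32(116.625)]
[ 0.5185 -0.237  -0.1162  0.0118] 65.95
[ 0.519  -0.2376  0.038   0.0117] 70.79
[ 0.5179 -0.2367  2.9945  0.0116] 126.52
[ 0.5179 -0.2363  3.0193  0.0113] 127.51
[ 0.5178 -0.237  -0.1299  0.0118] 66.86
[ 0.5209 -0.2396  0.4885  0.0102] 100.24
[ 0.5185 -0.2369 -0.1869  0.0119] 65.16
[ 0.5192 -0.2368 -0.4313  0.0109] 86.13
```

>>> carry_out(targets=[[0, 0, 10, 20, 0, 30, 0], [0, 0, 20, 40, 0, 50, 0], [0, 0, 30, 53, 0, 60, 0], [0, 0, 32, 53, 0, 80, 0], [0, 0, 32, 53, 0, 110, 0], [0, 0, 32, 53, 0, 150, 0], [0, 0, 32, 53, 0, 189, 0], [0, 0, 32, 53, 0, 189, 0]])

```text
time_s: 4.05
tcp_pos: [0.517, -0.2363, 0.0929]
tcp_rot: [-3.14, 0.004, -0.128]
ft_force: [0.6, 0.7, 0.8]
finger_gap: 0.0908
grip_force: 0.0
```

```bash
python3 - <<'E'
from h import *
p=shot('wrist');s=shot('scene');a=shot('side')
st=ctrl.get_state();print(st['time_s'],st['tcp_pos'],st['tcp_rot'],st['ft_force'])
im=np.hstack([cv2.resize(p['img'],(400,300)),cv2.resize(s['img'][200:275,240:340],(400,300),interpolation=cv2.INTER_CUBIC)])
im=np.clip(im*1.6+10,0,255).astype(np.uint8)
cv2.imwrite('pics/g1.png',im[:,:,::-1])
E
```

```text
4.2 [ 0.51924685 -0.23765005  0.09644418] [ 3.14084157e+00 -1.78223444e-03 -1.27684165e-01] [-0.38201211 -0.73876947 -0.44648535]
```

View pics/g1.png

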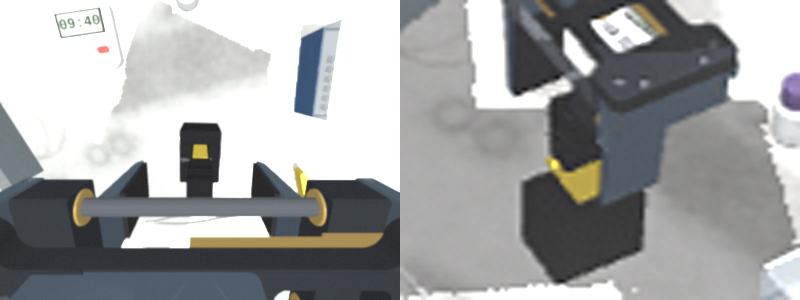

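The wedge sits centred between the fingers, at column 200 in the left view. I'll close and lift.

>>> carry_out(targets=[[0, 0, 0, 0, 0, 0, 1], [0, 0, 0, 0, 0, 0, 1], [0, 0, 0, 0, 0, 0, 1], [0, 0, 0, 0, 0, 0, 1], [0, 0, 0, 0, 0, 0, 1], [0, 0, 0, 0, 0, 0, 1], [0, 0, 0, 0, 0, 0, 1], [0, 0, 0, 0, 0, 0, 1]], grip_force=60)

```text
time_s: 5.2
tcp_pos: [0.5184, -0.2371, 0.0949]
tcp_rot: [-3.142, 0.0, -0.128]
ft_force: [0.9, -0.5, -0.3]
finger_gap: 0.0202
grip_force: 60.0
```

>>> carry_out(targets=[[0, 0, 0, 0, 0, -40, 1], [0, 0, 0, 0, 0, -100, 1], [0, 0, 0, 0, 0, -150, 1], [0, 0, -4, -13, -60, -165, 1], [0, 0, -8, -26, -120, -165, 1], [0, 0, -12, -40, -180, -165, 1], [0, 0, -16, -53, -235, -165, 1], [0, 0, -16, -53, -272, -165, 1]])

```text
time_s: 6.2
tcp_pos: [0.4996, 0.0416, 0.2601]
tcp_rot: [-3.141, 0.0, 0.154]
ft_force: [1.0, 0.2, -0.2]
finger_gap: 0.0197
grip_force: 60.0
```

```bash
python3 - <<'E'
from h import *
import pickle
w=shot('wrist');s=shot('scene');a=shot('side')
pickle.dump((w,s,a),open('v2.pkl','wb'))
st=ctrl.get_state();print(st['time_s'],st['tcp_pos'],st['tcp_rot'],st['ft_force'],st['finger_gap'])
for n,p in zip('wsa',(w,s,a)):
    for o,z in [('clip_orange',.062),('clip_blue',.062),('stand',0)]:
        for r in optics.pinpoint(p,o)[:1]: print(n,o,np.round(r['position'],1),round(r['score'],2),np.round(onz(p,r['position'],z),4))
top=np.hstack([cv2.resize(w['img'],(400,300)),cv2.resize(a['img'][185:290,135:275],(400,300),interpolation=cv2.INTER_CUBIC)])
bot=np.hstack([cv2.resize(s['img'][140:230,170:290],(400,300),interpolation=cv2.INTER_CUBIC),cv2.resize(w['img'][20:170,100:300],(400,300),interpolation=cv2.INTER_CUBIC)])
cv2.imwrite('pics/st.png',np.vstack([top,bot])[:,:,::-1])
E
```

```text
6.35 [0.50037746 0.04081394 0.25992745] [-3.14154357e+00 -3.79621681e-05  1.54266622e-01] [-0.09697291 -0.38741737 -0.61809649] 0.019860452730506947
w clip_orange [274.9  89.9] 0.94 [0.6072 0.0324 0.062 ]
w clip_blue [202.3  99.4] 0.66 [0.5812 0.1239 0.062 ]
w stand [243.3 123. ] 0.83 [0.557  0.0692 0.    ]
s clip_orange [247.7 170.7] 0.51 [0.6089 0.0363 0.062 ]
s clip_blue [224.1 157.1] 0.6 [0.5916 0.1271 0.062 ]
s stand [222.9 190.4] 0.95 [0.5464 0.0703 0.    ]
a clip_orange [197.  214.4] 0.77 [0.6053 0.0418 0.062 ]
a clip_blue [176.8 239.9] 0.93 [0.5864 0.1243 0.062 ]
a stand [207.6 252.4] 0.82 [0.5608 0.0707 0.    ]
```

View pics/st.png

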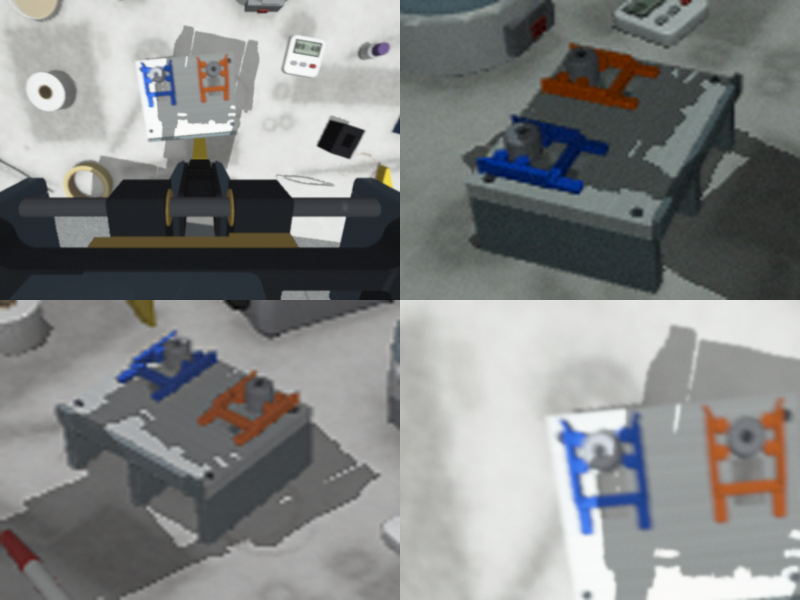

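The wrist view shows both clips on the deck, with the orange post at about (275,89) and the wedge in the grip. I'll fit the stand pose using both clips' colour masks in all three views, and the wedge's in-hand pose the same way.

```bash
cat > fit2.py <<'E'
from h import *
import pickle,sys
from scipy.optimize import minimize
V=pickle.load(open(sys.argv[1] if len(sys.argv)>1 else 'v2.pkl','rb'))
sc=4
def box(a,b,c,d,e,f): return np.array([[x,y,z] for x in(a,b) for y in(c,d) for z in(e,f)])/1e3
parts=[box(-51,21,18,24.5,62,73),box(-51,21,-24.5,-18,62,73),box(-34,-26,-20,20,62,70)]
th=np.linspace(0,6.28,16)
post=np.array([[12*np.cos(t),12*np.sin(t),z] for t in th for z in(62,84)])/1e3
def obsm(p):
    h=cv2.cvtColor(p['img'],cv2.COLOR_RGB2HSV).astype(int)
    o=(h[...,0]>3)&(h[...,0]<17)&(h[...,1]>140)&(h[...,2]>60)
    b=(h[...,0]>105)&(h[...,0]<130)&(h[...,1]>150)&(h[...,2]>40)
    out=[]
    for m in(o,b):
        n,l,st,_=cv2.connectedComponentsWithStats(m.astype(np.uint8),connectivity=8)
        M=np.zeros(m.shape,np.float32)
        for uv in [r['position'] for r in optics.pinpoint(p,'clip_orange' if m is o else 'clip_blue')[:1]] if 0 else [proj(p,[.606,.035,.068] if m is o else [.588,.125,.068])]:
            yy,xx=np.mgrid[:m.shape[0],:m.shape[1]]
            M[m&(np.hypot(xx-uv[0],yy-uv[1])<35)]=1
        out.append(M)
    return out
O=[obsm(p) for p in V]
print([[m.sum() for m in o] for o in O])
def fill(img,p,P,v):
    u=np.array([proj(p,x) for x in P]); cv2.fillConvexPoly(img,cv2.convexHull(np.round(u*16).astype(np.int32)),v,shift=4,lineType=cv2.LINE_AA)
def cost(q,vs=(0,1,2)):
    x,y,yaw=q;R=np.array([[np.cos(yaw),-np.sin(yaw),0],[np.sin(yaw),np.cos(yaw),0],[0,0,1]]);c=0
    for k in vs:
        for j,sy in enumerate((-.045,.045)):
            m=np.zeros(O[k][j].shape,np.float32);tr=lambda P:(P+[.04,sy,0])@R.T+[x,y,0]
            for P in parts: fill(m,V[k],tr(P),1.)
            fill(m,V[k],tr(post),0.)
            c+=np.abs(cv2.GaussianBlur(m,(0,0),1.2)-cv2.GaussianBlur(O[k][j],(0,0),1.2)).sum()
    return c
for vs in((0,1,2),(0,),(1,),(2,)):
    i0=np.array([.557,.072,.15]);b=minimize(cost,i0,(vs,),method='Nelder-Mead',options=dict(initial_simplex=i0+np.vstack([[0]*3,np.diag([.008,.008,.08])])))
    q=b.x;c,s=np.cos(q[2]),np.sin(q[2]);o=lambda X,Y:np.round(q[:2]+[c*X-s*Y,s*X+c*Y],4)
    print(vs,np.round(q,4),round(b.fun,1),'post_o',o(.04,-.045),'wedge tgt',o(.013,-.045))
E
python3 fit2.py
sed -e "s/'v.pkl'/'v2.pkl'/" -e '/^for yaw0/,$d' fit.py > fit3.py; cat >> fit3.py <<'E'
E
python3 - <<'E'
import re
t=open('fit3.py').read()
t=t.replace("ctr=[(256,124),(285,247),(297,160)];r=34","P0=[.5004,.0408,.177]\nctr=[tuple(np.round(proj(p,[.5004,.0408,.21])).astype(int)) for p in (w,s,a)];r=40").replace("max(0.,(.05-z0)*1e3)","0.")
t+='''
for v,n in((w,'w'),(s,'s'),(a,'a')): pass
print(ctr)
i0=np.array([.5004,.0408,.154,.177]);b=minimize(cost,i0,method='Nelder-Mead',options=dict(initial_simplex=i0+np.vstack([[0]*4,np.diag([.006,.006,.1,.006])]),maxiter=250))
print(np.round(b.x,4),b.fun,[render(b.x,p,c).sum()/16 for p,c in zip((w,s,a),ctr)])
'''
open('fit3.py','w').write(t)
E
python3 fit3.py
```

```text
[[np.float32(590.0), np.float32(491.0)], [np.float32(174.0), np.float32(144.0)], [np.float32(353.0), np.float32(448.0)]]
(0, 1, 2) [0.558  0.07   0.2236] 1871.2 post_o [0.607 0.035] wedge tgt [0.5806 0.029 ]
(0,) [0.5575 0.0703 0.2495] 1277.7 post_o [0.6074 0.0366] wedge tgt [0.5812 0.0299]
(1,) [0.5588 0.0702 0.2885] 204.0 post_o [0.61   0.0385] wedge tgt [0.5841 0.0308]
(2,) [0.5587 0.0669 0.228 ] 317.2 post_o [0.6078 0.0321] wedge tgt [0.5815 0.026 ]
[np.float32(445.0625), np.float32(276.75), np.float32(447.3125)]
[(np.int64(256), np.int64(204)), (np.int64(209), np.int64(139)), (np.int64(236), np.int64(165))]
[0.5001 0.0414 0.1693 0.1791] 381.7539367675781 [np.float32(396.875), np.float32(193.6875), np.float32(419.3125)]
```

>>> carry_out(targets=[[0, 0, -2.5, 40, 12, 20, 1], [0, 0, -4.6, 78, 24, 40, 1], [0, 0, -4.6, 78, 24, 40, 1], [0, 0, -4.6, 78, 24, 40, 1]])

```text
time_s: 7.3
tcp_pos: [0.5808, 0.0273, 0.2198]
tcp_rot: [-3.141, 0.001, 0.231]
ft_force: [-0.8, 0.6, -0.5]
finger_gap: 0.0197
grip_force: 60.0
```

```bash
python3 - <<'E'
from h import *
import pickle
w=shot('wrist');s=shot('scene');a=shot('side')
pickle.dump((w,s,a),open('v3.pkl','wb'))
st=ctrl.get_state();print(st['time_s'],st['tcp_pos'],st['tcp_rot'],st['ft_force'],st['finger_gap'])
E
sed -i 's/^for vs in/import os\nfor vs in/' fit2.py
cat >> fit2.py <<'E'
    if vs in((0,1,2),):
        ims=[]
        for k,p in enumerate(V):
            im=cv2.resize(p['img'],None,fx=4,fy=4,interpolation=cv2.INTER_CUBIC)
            R=np.array([[c,-s,0],[s,c,0],[0,0,1]])
            for j,sy in enumerate((-.045,.045)):
                for P in parts+[post]:
                    u=np.array([proj(p,X) for X in (P+[.04,sy,0])@R.T+[q[0],q[1],0]])
                    cv2.polylines(im,[cv2.convexHull(np.round((u+.5)*4).astype(np.int32))],True,(0,255,0),1)
            for SL in [np.array([[x,y-45,62] for x,y in((-1,-10),(28,-10),(28,10),(-1,10))])/1e3,np.array([[x,y,62] for x,y in((-68,-80),(68,-80),(68,80),(-68,80))])/1e3]:
                u=np.array([proj(p,X) for X in SL@R.T+[q[0],q[1],0]]);cv2.polylines(im,[np.round((u+.5)*4).astype(np.int32)],True,(255,255,0),1)
            u=proj(p,[q[0],q[1],.07])*4
            if k==0: u=proj(p,[q[0]+.03,q[1]-.03,.07])*4
            hw=(390,290) if k==0 else (195,145)
            x0=int(np.clip(u[0]-hw[0],0,2048-2*hw[0]));y0=int(np.clip(u[1]-hw[1],0,1536-2*hw[1]))
            ims.append(im[y0:y0+2*hw[1],x0:x0+2*hw[0]])
        t=np.hstack([cv2.resize(i,(400,300)) for i in ims[1:]]);cv2.imwrite('pics/ov.png',np.vstack([cv2.resize(ims[0],(400,298)).repeat(1,0) if 0 else np.hstack([cv2.resize(ims[0],(400,300)),cv2.resize(cv2.resize(V[0]['img'],(800,600)),(400,300))]),t])[:,:,::-1])
E
python3 fit2.py v3.pkl
```

```text
7.45 [0.58078766 0.02748177 0.22062908] [ 3.14141704e+00 -7.21975940e-04  2.31738371e-01] [ 0.41238316 -0.49169691  0.35535373] 0.01992558352528724
[[np.float32(638.0), np.float32(722.0)], [np.float32(178.0), np.float32(153.0)], [np.float32(360.0), np.float32(450.0)]]
(0, 1, 2) [0.5567 0.0693 0.2178] 1943.6 post_o [0.6055 0.034 ] wedge tgt [0.5791 0.0281]
(0,) [0.557  0.0675 0.2486] 1348.6 post_o [0.6068 0.0337] wedge tgt [0.5806 0.027 ]
(1,) [0.5581 0.0702 0.3062] 197.5 post_o [0.6098 0.0393] wedge tgt [0.5841 0.0312]
(2,) [0.5588 0.067  0.2262] 302.4 post_o [0.6079 0.0322] wedge tgt [0.5816 0.0261]
```

View pics/ov.png

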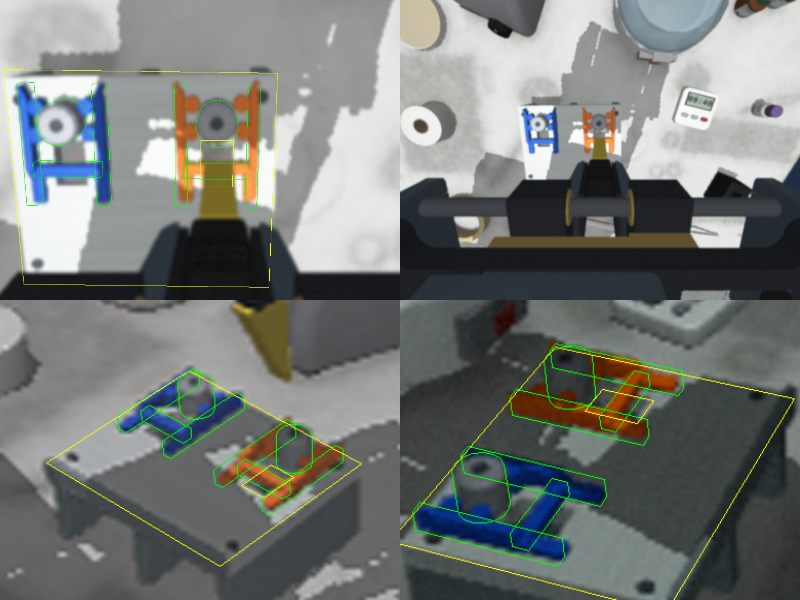

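The overlay agrees with all three views. The post, bar and wedge centre lines coincide in the wrist view (crop columns 217 to 219). I'll back off 3 mm from the post and lower the point towards the slot.

>>> carry_out(targets=[[0, 0, 0, -3, 0, 25, 1], [0, 0, 0, -3, 0, 50, 1], [0, 0, 0, -3, 0, 60, 1], [0, 0, 0, -3, 0, 70, 1], [0, 0, 0, -3, 0, 76, 1], [0, 0, 0, -3, 0, 82, 1], [0, 0, 0, -3, 0, 82, 1]])

```text
time_s: 8.32
tcp_pos: [0.5783, 0.0267, 0.1378]
tcp_rot: [-3.142, 0.0, 0.232]
ft_force: [0.7, -0.1, 0.6]
finger_gap: 0.0198
grip_force: 60.0
```

```bash
python3 - <<'E'
from h import *
w=shot('wrist');s=shot('scene');a=shot('side')
st=ctrl.get_state();print(st['time_s'],st['tcp_pos'],st['tcp_rot'],st['ft_force'],st['finger_gap'])
f=lambda i,x0,y0,W,H:cv2.resize(i['img'][y0:y0+H,x0:x0+W],(400,300),interpolation=cv2.INTER_CUBIC)
im=np.vstack([np.hstack([f(w,200,80,120,90),f(a,155,180,100,75)]),np.hstack([f(s,200,140,80,60),f(a,170,185,60,45)])])
cv2.imwrite('pics/in.png',np.clip(im*1.4,0,255).astype(np.uint8)[:,:,::-1])
E
```

```text
8.475 [0.57841351 0.02669768 0.13815587] [ 3.14149014e+00 -2.53814273e-04  2.31858293e-01] [-0.79449893 -0.05739286 -0.6487837 ] 0.019700747763271586
```

View pics/in.png

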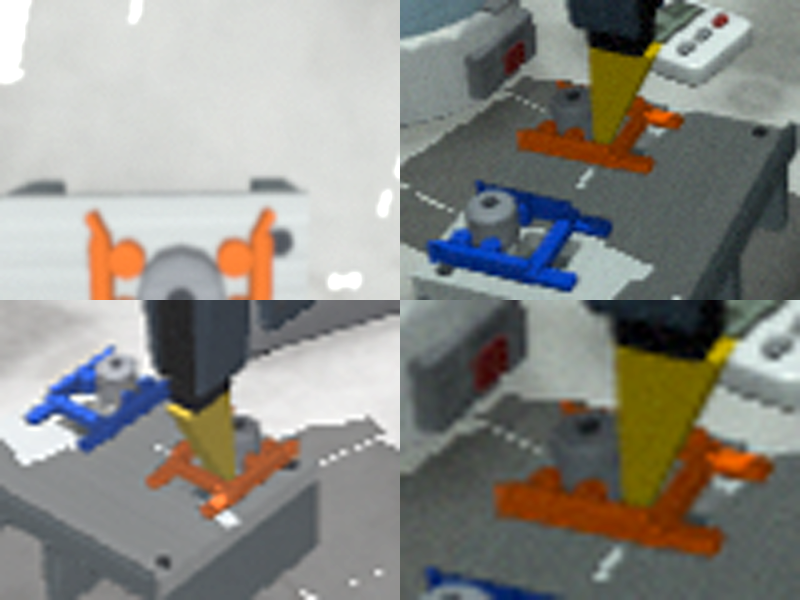

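The point is in the gap between post and bar with no contact force. I'll ease down and towards the post.

>>> carry_out(targets=[[0, 0, 0, 1, 0, 3, 1], [0, 0, 0, 2, 0, 6, 1], [0, 0, 0, 2, 0, 9, 1], [0, 0, 0, 2, 0, 9, 1]])

```text
time_s: 8.98
tcp_pos: [0.5792, 0.0271, 0.1283]
tcp_rot: [-3.141, 0.002, 0.232]
ft_force: [-4.4, -2.2, -2.3]
finger_gap: 0.0197
grip_force: 60.0
```

>>> carry_out(targets=[[0, 0, 0, -0.5, 0, 4, 1], [0, 0, 0, -0.5, 0, 8, 1], [0, 0, 0, -0.5, 0, 12, 1], [0, 0, 0, -0.5, 0, 12, 1]])

```text
time_s: 9.48
tcp_pos: [0.5795, 0.027, 0.1167]
tcp_rot: [-3.142, 0.001, 0.232]
ft_force: [-2.9, -1.1, -1.6]
finger_gap: 0.0196
grip_force: 60.0
```

>>> carry_out(targets=[[0, 0, 0, 0, 0, 4, 1], [0, 0, 0, 0, 0, 8, 1], [0, 0, 0, 0, 0, 12, 1], [0, 0, 0, 0, 0, 15, 1], [0, 0, 0, 0, 0, 15, 1]])

```text
time_s: 10.1
tcp_pos: [0.5798, 0.0271, 0.1016]
tcp_rot: [-3.141, 0.0, 0.232]
ft_force: [-1.4, -0.2, -1.0]
finger_gap: 0.0197
grip_force: 60.0
```

```bash
python3 - <<'E'
from h import *
a=shot('side');s=shot('scene')
st=ctrl.get_state();print(st['time_s'],st['tcp_pos'],st['tcp_rot'],st['ft_force'],st['finger_gap'])
f=lambda i,x0,y0,W,H:cv2.resize(i['img'][y0:y0+H,x0:x0+W],(400,300),interpolation=cv2.INTER_CUBIC)
im=np.hstack([f(s,200,140,80,60),f(a,155,180,100,75)])
cv2.imwrite('pics/in2.png',np.clip(im*1.4,0,255).astype(np.uint8)[:,:,::-1])
E
```

```text
10.2 [0.57984576 0.02708353 0.10185633] [-3.14154936e+00 -3.82932841e-05  2.31817284e-01] [-1.71422444 -1.0096747  -1.68668982] 0.019526435249284213
```

View pics/in2.png

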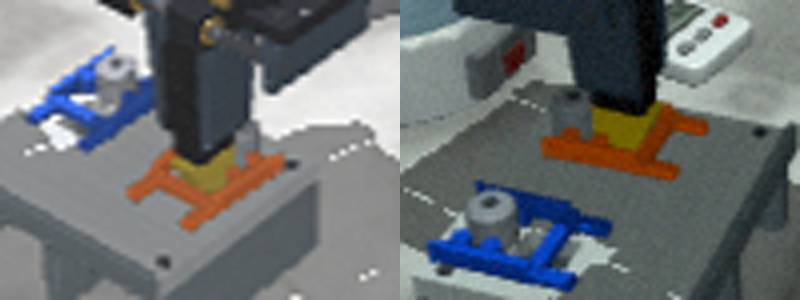

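The clip has slid along with the wedge and the blue clip is unmoved. I'll press on to the jam.

>>> carry_out(targets=[[0, 0, 0, 0, 0, 3, 1], [0, 0, 0, 0, 0, 6, 1], [0, 0, 0, 0, 0, 9, 1], [0, 0, 0, 0, 0, 9, 1]])

```text
time_s: 10.7
tcp_pos: [0.5799, 0.0271, 0.0927]
tcp_rot: [-3.142, -0.0, 0.232]
ft_force: [0.3, -0.4, -0.5]
finger_gap: 0.0199
grip_force: 60.0
```

>>> carry_out(targets=[[0, 0, 0, 0, 0, 2, 1], [0, 0, 0, 0, 0, 4, 1], [0, 0, 0, 0, 0, 4, 1]])

```text
time_s: 11.08
tcp_pos: [0.5806, 0.027, 0.0895]
tcp_rot: [3.141, -0.002, 0.232]
ft_force: [1.2, 0.3, 7.6]
finger_gap: 0.0197
grip_force: 60.0
```

>>> carry_out(targets=[[0, 0, 0, 0, 0, 1, 1], [0, 0, 0, 0, 0, 2, 1], [0, 0, 0, 0, 0, 2, 1], [0, 0, 0, 0, 0, 2, 1]])

```text
time_s: 11.58
tcp_pos: [0.5808, 0.027, 0.0885]
tcp_rot: [3.141, -0.003, 0.232]
ft_force: [-3.4, -0.3, 24.9]
finger_gap: 0.0196
grip_force: 60.0
```

```bash
python3 - <<'E'
from h import *
import pickle
w=shot('wrist');s=shot('scene');a=shot('side')
pickle.dump((w,s,a),open('v4.pkl','wb'))
st=ctrl.get_state();print(st['time_s'],st['tcp_pos'],st['ft_force'],st['finger_gap'])
E
cat > mv.py <<'E'
import sys;sys.argv=['x',sys.argv[1]]
src=open('fit2.py').read().split('for vs in')[0]
exec(src)
# per-colour shift along x of the clip with stand fixed
q=(.5575,.0688,.2318)
from scipy.optimize import minimize_scalar
def c1(d,j,k):
    x,y,yaw=q;R=np.array([[np.cos(yaw),-np.sin(yaw),0],[np.sin(yaw),np.cos(yaw),0],[0,0,1]]);sy=(-.045,.045)[j]
    m=np.zeros(O[k][j].shape,np.float32)
    for P in parts: fill(m,V[k],(P+[.04-d,sy,0])@R.T+[x,y,0],1.)
    fill(m,V[k],(post+[.04,sy,0])@R.T+[x,y,0],0.)
    return np.abs(cv2.GaussianBlur(m,(0,0),1.2)-cv2.GaussianBlur(O[k][j],(0,0),1.2)).sum()
g=np.arange(-.005,.035,.001)
for j in(0,1):
    for k in(1,2): print('ob'[j],'view',k,'shift mm',1000*g[np.argmin([c1(d,j,k) for d in g])])
E
for v in v3 v4; do python3 mv.py $v.pkl; done
```

```text
11.725 [0.58077795 0.02696299 0.0885341 ] [-3.38983421  0.11979518 25.98777   ] 0.020132637312356438
[[np.float32(638.0), np.float32(722.0)], [np.float32(178.0), np.float32(153.0)], [np.float32(360.0), np.float32(450.0)]]
o view 1 shift mm -2.0
o view 2 shift mm -1.0
b view 1 shift mm -5.0
b view 2 shift mm 1.0
[[np.float32(543.0), np.float32(1064.0)], [np.float32(169.0), np.float32(139.0)], [np.float32(308.0), np.float32(453.0)]]
o view 1 shift mm 16.999999999999996
o view 2 shift mm 16.999999999999996
b view 1 shift mm -5.0
b view 2 shift mm 1.0
```

The wedge is jammed at 26 N. The orange clip has moved about 18 mm and the blue clip has not moved. I'll release and rise.

>>> carry_out(targets=[[0, 0, 0, 0, 0, -2, 0.6], [0, 0, 0, 0, 0, -2, 0.6], [0, 0, 0, 0, 0, -2, 0.5], [0, 0, 0, 0, 0, -2, 0.5], [0, 0, 0, 0, 0, -20, 0.5], [0, 0, 0, 0, 0, -50, 0.5], [0, 0, 0, 0, 0, -100, 0.5], [0, 0, 0, 0, 0, -150, 0.5]])

```text
time_s: 12.72
tcp_pos: [0.5794, 0.0271, 0.2381]
tcp_rot: [-3.141, 0.001, 0.232]
ft_force: [0.4, -0.2, 0.1]
finger_gap: 0.0455
grip_force: 0.0
```

```bash
python3 - <<'E'
from h import *
import pickle
w=shot('wrist');s=shot('scene');a=shot('side')
pickle.dump((w,s,a),open('v5.pkl','wb'))
st=ctrl.get_state();print(st['time_s'],st['tcp_pos'],st['ft_force'],st['finger_gap'])
f=lambda i,x0,y0,W,H:cv2.resize(i['img'][y0:y0+H,x0:x0+W],(400,300),interpolation=cv2.INTER_CUBIC)
im=np.hstack([f(s,200,130,100,75),f(a,155,170,100,75)])
cv2.imwrite('pics/end.png',np.clip(im*1.4,0,255).astype(np.uint8)[:,:,::-1])
E
python3 mv.py v5.pkl
```

```text
12.875 [0.58106832 0.02699612 0.23932918] [-0.37180535  0.21166685 -0.43890184] 0.04548864303653705
[[np.float32(358.0), np.float32(622.0)], [np.float32(170.0), np.float32(151.0)], [np.float32(314.0), np.float32(452.0)]]
o view 1 shift mm 16.999999999999996
o view 2 shift mm 16.999999999999996
b view 1 shift mm -5.0
b view 2 shift mm -1.0
```

View pics/end.png

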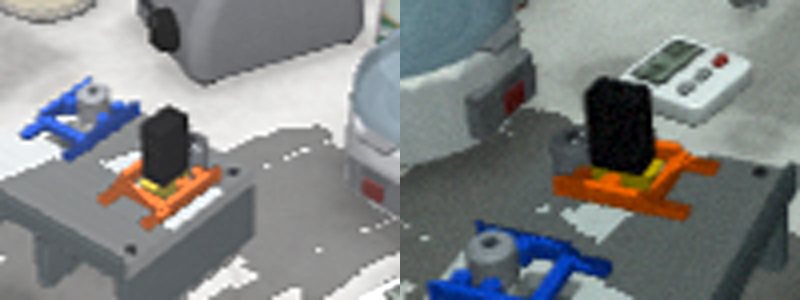

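The wedge stands upright in the slot, the orange clip lies flat about 18 mm off its place, and the gripper is clear.

```bash
python3 -c "
from h import *
print(workorder.hand_in())"
```

```text
the job is handed in; nothing more can be done
None
```

I handed the job in at about 13 s of the 38 s allowed: the wedge stands jammed in the orange clip's slot, the freed clip lies flat on the stand about 18 mm from where it sat, and the blue clip shows no clear movement; no verdict came back.

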